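Close the shielded test box and hold the tester's dead-man lever

TASK

Fit the loose aluminium lid that matches the open test box onto it without dropping it, and press it down against its stiff gasket until it sits level and fully home on the rim. Only then press the tester's spring-loaded dead-man lever down to its middle position, where the lever is level, and finish while still holding it there: pressed all the way down it trips the tester, let go it springs up. Leave the other lid and everything else on the bench alone.

Things in the scene. Friction and masses are not known exactly. Their poses are not given: they have to be found in the camera images.
- lid: the lid that fits: loose aluminium plate 118 x 88 mm, 4 mm thick, right way up, 0.12 to 0.2 kg. Origin: centre of its underside; x along the 118 mm side, z up. Under the plate a stepped plug: 94 x 64 mm in the lowest 5 mm, 99 x 69 mm in the next 5 mm (2.5 mm play in the box's mouth). Plate from z = 10 to 14 mm; a black bar handle stands on it up to z = 38 mm.
- lid_bar (a point): centre of the lid's bar handle, 26 mm above the lid's origin: the bar is 60 mm long along the lid's x, 14 mm wide, 24 mm high (from 12 mm below this point, 2 mm of it sunk in the plate, to 12 mm above).
- testbox: open-topped aluminium test box fixed to the bench, 120 x 90 mm outside, 60 mm high, walls 8 mm, with a green circuit board inside; origin at the centre of its underside, x along the 120 mm side. Two small brass connectors on its +x end. The lid fits either way round (half turn).
- testbox_mouth (a point): centre of the test box's mouth (104 x 74 mm) at the metal rim's height, 60 mm above the table; axes as the box. A black rubber gasket round it stands 6 mm above the rim: the lid lies on it, its origin 4 mm below this point, until pushed straight down with about 12 N; then the gasket sinks and stays down. Home, the plate lies on the rim: lid's origin 10 mm below this point.
- lever_pad (a point): centre of the top of the lever's black pad (36 mm along the lever, 40 mm wide, 12 mm thick), the place to press from above; moves with the lever. x lies along the lever towards the hinge, z is normal to the pad's top. At rest the lever slopes up to the pad by 0.2 rad, this point 110 mm above the table; when level, 91 mm.
- lever_hinge (a point): centre of the lever's hinge pin, 85 mm above the table, on the tester (a grey plastic box 130 x 70 x 55 mm, fixed to the bench). The tester's x points from the pad towards the hinge; the pin runs along y. The pad's middle is 95 mm from the pin, measured along the lever.
- lever (a joint): angle of the lever: 0 at rest (pad up, lever sloping 0.2 rad upwards), grows as the pad is pressed down, 0.2 = lever level (middle), 0.4 = all the way down. Spring: about 2 N at the pad to begin, 6 N at level, 10 N all the way down.
- long_lid: the other loose lid, 140 x 62 mm (too long for the test box), same bar handle as the right lid; origin at the centre of its underside. Leave it alone.
- pliers: cutting pliers lying flat, 120 mm long, 12 mm high; origin on the table near the joint. Leave alone.
- screwdriver: screwdriver lying flat, 160 mm long. Leave alone.
- meter: hand-held multimeter lying flat, 150 x 75 x 32 mm; origin at the centre of its underside. Leave alone.
- breadboard: breadboard on a base plate, 190 x 100 x 26 mm; origin at the centre of its underside. Leave alone.
- carton: cardboard carton, 75 x 150 x 60 mm; origin at the centre of its underside. Leave alone.
- mouse: computer mouse, 105 x 60 x 32 mm. Leave alone.
Not all that is in view belongs to the job. Leave any blue or red look-alike of the lid alone.

How it is judged:
On the way, in this order (a step that is already met when the one before it is completed fails the run):
1. the lid is pressed level and fully home on the test box, the lever still up (z of lid in the frame of testbox_mouth below -0.0075 m and horizontal distance between lid and testbox_mouth below 0.008 m and angle between the x axis of lid and the x axis of testbox_mouth, either way round below 0.15 rad and angle between lid's own z axis and vertical below 0.05 rad and value of joint lever below 0.06 rad), for 0.2 s.
2. the robot holds the lever at its middle position (value of joint lever between 0.12 and 0.28 rad and contact force between the fingers and lever above 1.5 N), for 0.5 s.
At the end, for the whole second after the job is handed in: The lid is level (within 0.05 rad) and home on the test box (origin at least 7.5 mm below the rim height, centred within 8 mm, long sides within 0.15 rad), no longer touched by the fingers, and the fingers hold the lever still within 0.08 rad of level (joint 0.12 to 0.28) with more than 1.5 N (all of step 2 and z of lid in the frame of testbox_mouth below -0.0075 m and horizontal distance between lid and testbox_mouth below 0.008 m and angle between the x axis of lid and the x axis of testbox_mouth, either way round below 0.15 rad and angle between lid's own z axis and vertical below 0.05 rad and velocity of joint lever between -0.1 and 0.1 rad/s and contact force between the fingers and lid below 0.5 N); the arm keeps its last pose, push and grip.
It fails at once if the lid is dropped: it falls free of the fingers at over 0.5 m/s (linear speed of lid above 0.5 m/s and contact force between the fingers and lid below 0.2 N).
It fails at once if the lever is pressed before the lid is home (value of joint lever above 0.09 rad and not (z of lid in the frame of testbox_mouth below -0.0075 m and horizontal distance between lid and testbox_mouth below 0.008 m and angle between the x axis of lid and the x axis of testbox_mouth, either way round below 0.15 rad and angle between lid's own z axis and vertical below 0.05 rad)).
It fails at once if the lever is pressed all the way down (beyond 0.35 rad) (value of joint lever above 0.35 rad).
It fails at once if the other lid or another thing on the bench is moved by more than 30 mm (distance of any of long_lid, pliers, screwdriver, meter, breadboard, carton, mouse from where it was at the start of the episode above 0.03 m).
It also fails if it takes over 54 s, if anything falls off the work surface, if the arm or the gripper's body presses on something with over 40 N, if the wrist force passes 120 N, or if a joint passes its speed limit or range.

ROBOT

A 7-joint arm with a two-finger parallel gripper is mounted at the origin on the work surface. World frame = base frame: x ahead of the robot, y to its left, z up, the work surface at z = 0. Lengths are in m, angles in rad, forces in N, time in s.
With the tool pointing down it reaches from about 0.4 to 0.85 m from the base axis. Payload 4.4 kg.
Tool frame: the origin (TCP) lies midway between the tips of the shut fingers; the grasp point (between the pads) lies ctrl.pinch_z behind it (ctrl.pinch_z is the distance from the TCP to the grasp point, in m); z points along the fingers, y is the line along which they close (so a half turn about z gives the same grasp; the last joint's range is limited). The gripper opens to 94 mm and grips with 3 to 60 N. Pads are 16 mm wide; open, the fingers measure 119 mm over their backs; the gripper's body (75 mm by 177 mm) begins 78 mm behind the grasp point.
Start: joints at [1.073, 0.628, 0.038, 1.517, -0.027, 0.996, -0.02], TCP at [0.272, -0.59, 0.205] pointing down, gripper open.
Joint ranges: [-3.06, 3.06], [-0.37, 2.12], [-1.25, 1.32], [0.18, 2.47], [-1.1, 4.24], [0.23, 1.98], [-2.94, 2.94]. Speed limits (rad/s): [2.57, 2.57, 3.14, 3.14, 3.14, 3.14, 3.14].

INTERFACE

Orientations are given as a rotation vector (axis times angle).
In Python, from station import ctrl, optics gives the robot as it stands.
- The arm moves only by the tool carry_out, never from a script. Its argument "motion" is a list of rows, each a list of 5 numbers: the opening, from 0 (shut) to 1 (fully open), then the shift along the tool's x, y, z in cm, then the turn about the tool's z in rad. In form: [[jaw, tx, ty, tz, twist], ...]. A call has 1 to 10 rows; each row is the pose to reach, as a shift and turn from the pose commanded when the call began, along the tool's axes at that moment; what a row does not reach only later rows make up. A row lasts 1/12 s, in which the tool goes at most 41.7 mm and 7.16 degrees, less where a joint would pass 70% of its speed; a pose out of reach is approached as far as the arm can. A call with a gripper value outside its range is refused whole. The fingers move at their own pace and stop on an object; "squeeze" is the grip in N (left out, the last holds). Time passes only in rows, so rows that repeat a pose let the fingers close. It gives the time, the measured TCP pose, the force, the opening and the grip force at its end, in the units of the state.
- ctrl.get_obs(): the state, without advancing time (a new reading comes with each control period).
- optics.camera(name): name is "side" or "top"; returns the picture (480x640x3 uint8, red, green, blue); there is no depth.
- optics.camera_params(name): a dict with "camera_matrix" (3x3 intrinsics, pixels), "eye" and "attitude" of the camera in the world. Camera axes: x right, y down, z forward; pixel columns grow to the right and rows downward; lengths in m; the calibration is good to about 2 mm. A picture is of the moment at which its call begins. camera_params takes no time and is no camera call.
- ctrl.hand_in(): hands the job in; it is judged then, once.
The state is a dict: "clock": time; "joint_positions": joint angles; "dq": joint speeds; "tau": joint torques, N m; "tool_pos": TCP position; "tcp_rot": TCP orientation; "ft_force": force on the tool from outside, world axes, zero at the start; "wrist_torque": the same for the moment, N m; "width": finger opening in m; "gripper_force": force on a finger pad.
Only numpy, scipy, OpenCV 4.12 (cv2) and the standard library are available. Lean on these libraries where they do the work, as an engineer would, in place of code of your own. Each camera call takes 0.05 s, during which the arm holds its last target. There are 200 camera calls.

## Working session

There is one attempt and no reset: what is moved stays moved. The work goes in short steps, Python scripts to look and compute and a tool call to move; the robot and the scene stay as the last step left them, time stands still between calls to the robot, and variables do not carry over. Pictures are saved under pics/ and viewed, at most 10 in all, crops included, and the job is handed in when it is done.

Besides the shell and the picture viewer there is one more tool, called after "Request:" by a JSON object that holds its "api" and its "payload", one argument or row to a line. carry_out: Moves the arm, as the interface text tells. Its arguments: {"type":"object","properties":{"motion":{"type":"array"},"squeeze":{"type":"number"}},"required":["motion"]}

```bash
mkdir -p pics
python3 - <<'E'
from station import ctrl, optics
import cv2
for n in("top","side"):
    im=optics.camera(n); cv2.imwrite(f"pics/{n}0.png",im[:,:,::-1]); p=optics.camera_params(n); print(n,p)
print(ctrl.get_obs(),ctrl.pinch_z)
E
```

```text
top {'camera_matrix': array([[618.20727293,   0.        , 314.99976514],
       [  0.        , 618.20727293, 242.93130541],
       [  0.        ,   0.        ,   1.        ]]), 'eye': array([ 0.22343499, -0.00213584,  1.5739072 ]), 'attitude': array([-2.14154282,  2.08776332, -0.20686551])}
side {'camera_matrix': array([[519.73713846,   0.        , 320.47851227],
       [  0.        , 519.73713846, 238.04451553],
       [  0.        ,   0.        ,   1.        ]]), 'eye': array([0.46697681, 1.28341992, 1.03307717]), 'attitude': array([-0.05310452,  2.7643658 , -1.39912727])}
{'clock': 0.1, 'joint_positions': array([ 1.07318687,  0.62921256,  0.03847752,  1.51822209, -0.02700245,
        0.99630594, -0.01996031]), 'dq': array([-0.00153829, -0.00065196,  0.00256826, -0.00240823,  0.00029934,
       -0.00076485,  0.00047887]), 'tau': array([ 3.28907670e-03, -5.50800812e+01,  1.14787381e+00, -1.87121308e+01,
       -5.21338033e-02,  1.91069220e-02,  3.57636122e-05]), 'tool_pos': array([ 0.27180591, -0.58980962,  0.20468798]), 'tcp_rot': array([-3.06710206e+00, -6.72707577e-01,  5.94228178e-04]), 'ft_force': array([-0.92461315,  0.61055341,  0.36003734]), 'wrist_torque': array([-0.00480361,  0.03297952, -0.0733624 ]), 'gripper_force': 0.0, 'width': 0.09426120444664596} 0.0188
```

View pics/top0.png

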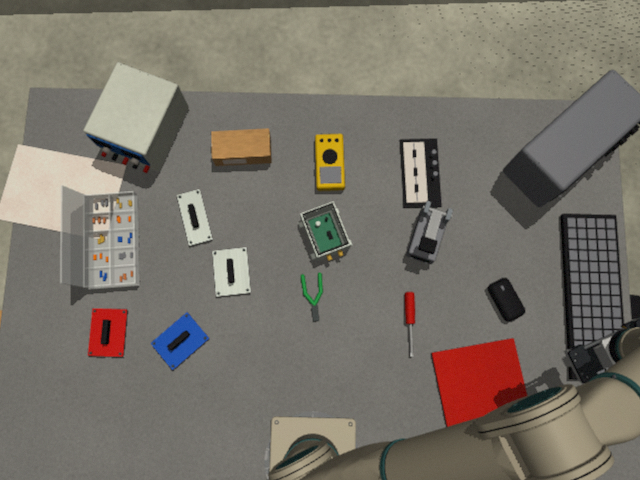

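View pics/side0.png

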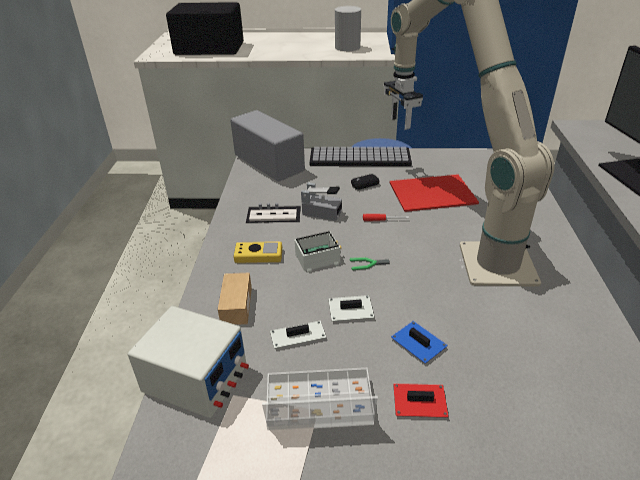

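The top view shows the matching lid (nearly square, white) at about (231,272) and the long lid at (195,217). The box is at (326,231), with its connectors at (335,257). The tester and its black pad are at (430,242). The side view agrees: lid (352,308), box (319,250), tester (321,203).

```bash
cat > h.py <<'E'
import numpy as np, cv2
from scipy.spatial.transform import Rotation as R
from station import ctrl, optics
def cast(n,uv,z):
    p=optics.camera_params(n); uv=np.atleast_2d(uv).astype(float)
    d=np.c_[uv,np.ones(len(uv))]@np.linalg.inv(p["camera_matrix"]).T@R.from_rotvec(p["attitude"]).as_matrix().T
    return p["eye"]+d*((z-p["eye"][2])/d[:,2])[:,None]
def proj(n,X):
    p=optics.camera_params(n); q=(np.atleast_2d(X)-p["eye"])@R.from_rotvec(p["attitude"]).as_matrix()@p["camera_matrix"].T
    return q[:,:2]/q[:,2:]
def rect(n,mask,roi,z):
    "min-area rectangle of largest blob in roi (x0,y0,x1,y1), in world at height z: centre, sizes, long-side yaw"
    m=np.zeros_like(mask,np.uint8); x0,y0,x1,y1=roi; m[y0:y1,x0:x1]=mask[y0:y1,x0:x1]
    c=max(cv2.findContours(m,cv2.RETR_EXTERNAL,cv2.CHAIN_APPROX_NONE)[0],key=cv2.contourArea)
    W=cast(n,c[:,0],z)[:,:2]; r=cv2.minAreaRect((W*1000).astype(np.float32)); b=cv2.boxPoints(r)
    e=[b[1]-b[0],b[2]-b[1]]; e=max(e,key=np.linalg.norm)
    return np.round(np.array(r[0]),1),np.round(r[1],1),round(float(np.arctan2(e[1],e[0]))%np.pi,3)
E
python3 - <<'E'
from h import *
T=cv2.imread("pics/top0.png"); S=cv2.imread("pics/side0.png")
g=T.max(2); 
print("plate",rect("top",g>130,(205,240,255,305),.014))
print("bar",rect("top",g<60,(215,250,245,295),.036))
sg=S.max(2)
print("bar side",rect("side",sg<60,(335,295,370,315),.030))
print("plate side",rect("side",sg>130,(320,285,380,330),.014))
big=lambda I,x0,y0,x1,y1,s:cv2.resize(I[y0:y1,x0:x1],None,fx=s,fy=s,interpolation=cv2.INTER_CUBIC)
a=big(T,290,190,460,275,4); b=big(S,280,165,420,275,4)
out=np.zeros((600,800,3),np.uint8); a=cv2.resize(a,(600,300)); b=cv2.resize(b,(382,300)); out[:300,:600]=a; out[300:,:382]=b
c=big(T,405,195,455,270,4); out[300:600,400:600]=c
cv2.imwrite("pics/z1.png",out)
E
```

```text
plate (array([459.4, 221. ]), array([119.7,  89.9]), 0.136)
bar (array([457.6, 220.1]), array([59.2, 13.4]), 0.134)
bar side (array([457.7, 226.6]), array([55.9, 32. ]), 0.026)
plate side (array([460.3, 217.9]), array([173.6, 177.2]), 1.595)
```

View pics/z1.png

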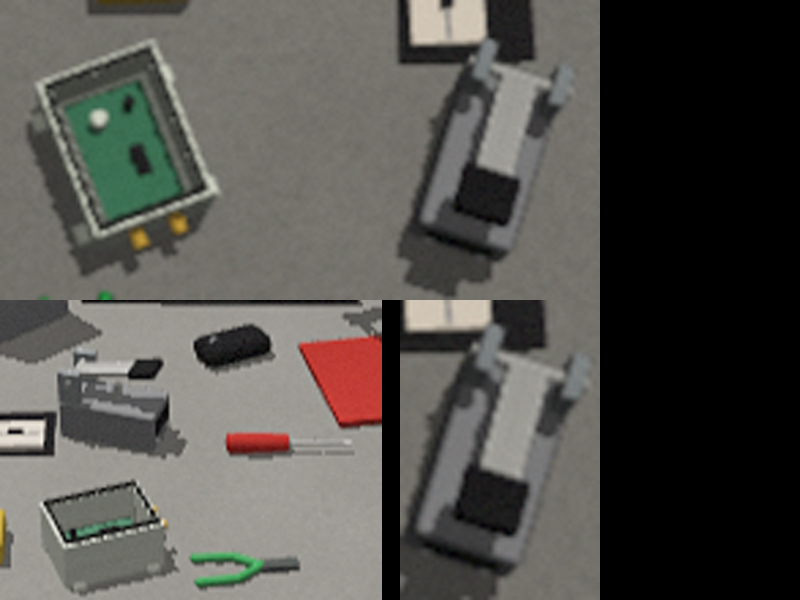

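The crop shows the box rim's outer corners in the top view at about (300,214), (334,201), (351,243) and (318,257). The black pad is centred near (428,244), with the hinge towards (436,212).

Run:
```python
from h import *
T=cv2.imread("pics/top0.png"); S=cv2.imread("pics/side0.png")
sat=T.max(2).astype(int)-T.min(2)
for th in(130,150,170):
    print("rim",th,rect("top",(T.max(2)>th)&(sat<40),(296,197,356,260),.060))
W=cast("top",[(300.2,214.1),(333.9,201.3),(351.2,243.3),(317.5,257.4)],.060)[:,:2]*1000
print("clicked",W.mean(0),[np.linalg.norm(W[i]-W[i-1]).round(1) for i in range(4)],np.diff(W,axis=0).round(1))
# pad
for th in(32,40,48): print("pad",th,rect("top",T.max(2)<th,(415,232,442,256),.109))
sg=S.max(2); m=np.zeros_like(sg); m[178:200,324:344]=(sg[178:200,324:344]<45)
u=cv2.moments(m,True); print("side pad centroid",u['m10']/u['m00'],u['m01']/u['m00'])
# lever arm bright, in top: direction
m=np.zeros_like(sg); m[206:238,418:445]=(T.max(2)>140)[206:238,418:445]
ys,xs=np.nonzero(m); print("arm",cv2.fitLine(np.c_[xs,ys].astype(np.float32),2,0,.01,.01).ravel())
A=cast("top",(427.9,244.3),.109); B=cast("top",(435.3,212),.090); print(A,B,np.linalg.norm((A-B)[0,:2]))
print("pad proj in side",proj("side",A),"corners side",proj("side",np.c_[W/1000,np.full(4,.06)]).round(1))
```

```text
rim 130 (array([567.6, -17.6]), array([123.2,  96.3]), 0.392)
rim 150 (array([581.8, -57.9]), array([121.7,  24.7]), 0.228)
rim 170 (array([581.4,   3.2]), array([7.7, 7.5]), 0.025)
clicked [565.54827804 -17.74442858] [np.float64(119.1), np.float64(91.5), np.float64(116.6), np.float64(91.5)] [[  35.5  -84.3]
 [-107.4  -45.3]
 [ -37.9   83.3]]
pad 32 (array([ 520.8, -262.7]), array([36.9, 33.2]), 1.288)
pad 40 (array([ 521.4, -263.4]), array([38.3, 34.6]), 1.265)
pad 48 (array([ 520.8, -263.1]), array([38.6, 37. ]), 1.251)
side pad centroid 332.55555555555554 190.0952380952381
arm [ 2.6837978e-01 -9.6331316e-01  4.3373929e+02  2.2321071e+02]
[[ 0.52249065 -0.26493415  0.109     ]] [[ 0.6083299  -0.28748829  0.09      ]] 0.08875283415645009
pad proj in side [[332.89421942 188.17084074]] corners side [[303.7 254.9]
 [294.5 238.3]
 [328.9 230.4]
 [340.1 246.1]]
```

Request:
{"api": "carry_out", "payload": {
  "motion": [
    [1, 3.0, -2.6, 0, 0.03],
    [1, 6.1, -5.2, 0, 0.06],
    [1, 9.1, -7.8, 0, 0.09],
    [1, 12.2, -10.4, 0, 0.12],
    [1, 15.2, -13.0, 0, 0.15],
    [1, 18.2, -15.7, 0, 0.18],
    [1, 21.3, -18.3, 0, 0.21],
    [1, 24.3, -20.9, 0, 0.24],
    [1, 27.4, -23.5, 0, 0.27],
    [1, 30.4, -26.1, 0, 0.3]
  ]
}}

```text
clock: 0.93
tool_pos: [0.4393, -0.2241, 0.2054]
tcp_rot: [-3.135, -0.204, 0.0]
ft_force: [-0.0, -0.9, -0.3]
width: 0.0942
gripper_force: 0.0
```

```bash
cat > d.py <<'E'
import sys; from h import *
def delta(x,y,z,yaw=None):
    o=ctrl.get_obs(); M=R.from_rotvec(o["tcp_rot"]).as_matrix(); d=(np.array([x,y,z])-o["tool_pos"])@M*100
    psi=np.arctan2(M[1,0],M[0,0]); t=0 if yaw is None else -((yaw-psi+np.pi/2)%np.pi-np.pi/2)
    print("t",round(o["clock"],2),"pos",(o["tool_pos"]*1000).round(1),"psi",psi.round(3),"tilt",M[2,2].round(4),"F",o["ft_force"].round(1),"w",round(o["width"]*1000,1),"gf",round(o["gripper_force"],1))
    print("delta cm",d.round(2),"twist",round(t,3),"len",np.linalg.norm(d).round(1))
if __name__=="__main__": delta(*map(float,sys.argv[1:]))
E
python3 d.py .458 .2205 .15 .135
```

```text
t 0.93 pos [ 439.3 -224.1  205.4] psi 0.13 tilt -1.0 F [-0.  -0.9 -0.3] w 94.2 gf 0.0
delta cm [  7.63 -43.83   5.55] twist -0.005 len 44.8
```

Request:
{"api": "carry_out", "payload": {
  "motion": [
    [1, 0.8, -4.1, 0, 0],
    [1, 1.5, -8.2, 0, 0],
    [1, 2.3, -12.3, 0, 0],
    [1, 3.0, -16.4, 0, 0],
    [1, 3.8, -20.5, 0, 0],
    [1, 4.5, -24.6, 0, 0],
    [1, 5.3, -28.7, 1, 0],
    [1, 6.0, -32.8, 2, 0],
    [1, 6.7, -36.5, 3, 0],
    [1, 7.2, -40, 4, 0]
  ]
}}

```text
clock: 1.77
tool_pos: [0.4575, 0.1828, 0.1649]
tcp_rot: [-3.134, -0.209, -0.0]
ft_force: [0.9, 0.5, 0.7]
width: 0.0938
gripper_force: 0.0
```

```bash
python3 d.py .458 .2205 .10 .135
```

```text
t 1.77 pos [457.5 182.8 164.9] psi 0.133 tilt -1.0 F [0.9 0.5 0.7] w 93.8 gf 0.0
delta cm [ 0.55 -3.73  6.5 ] twist -0.002 len 7.5
```

Request:
{"api": "carry_out", "payload": {
  "motion": [
    [0.5, 0.3, -2, 3, 0],
    [0.5, 0.5, -3.7, 6, 0],
    [0.5, 0.5, -3.7, 8, 0],
    [0.5, 0.5, -3.7, 10, 0],
    [0.5, 0.5, -3.7, 11.5, 0],
    [0.5, 0.5, -3.7, 12.5, 0],
    [0.5, 0.5, -3.7, 13.5, 0],
    [0.5, 0.5, -3.7, 14.2, 0],
    [0.5, 0.5, -3.7, 14.6, 0],
    [0.5, 0.5, -3.7, 14.6, 0]
  ]
}}

```text
clock: 2.6
tool_pos: [0.4578, 0.217, 0.0191]
tcp_rot: [3.135, 0.206, -0.001]
ft_force: [0.2, -0.9, 0.6]
width: 0.0466
gripper_force: 0.0
```

```bash
python3 d.py .458 .2205 .018 .135
```

```text
t 2.6 pos [457.8 217.   19.1] psi 0.132 tilt -1.0 F [ 0.2 -0.9  0.6] w 46.6 gf 0.0
delta cm [ 0.07 -0.34  0.11] twist -0.003 len 0.4
```

Close on the bar, then lift.

Request:
{"api": "carry_out", "payload": {
  "motion": [
    [0.5, 0, -0.35, 0.1, 0],
    [0, 0, -0.35, 0.1, 0],
    [0, 0, -0.35, 0.1, 0],
    [0, 0, -0.35, 0.1, 0],
    [0, 0, -0.35, 0.1, 0],
    [0, 0, -0.35, 0.1, 0],
    [0, 0, -0.35, 0.1, 0],
    [0, 0, -0.35, 0.1, 0]
  ],
  "squeeze": 50
}}

```text
clock: 3.27
tool_pos: [0.4575, 0.2205, 0.0187]
tcp_rot: [3.135, 0.206, 0.0]
ft_force: [0.7, 0.1, 3.1]
width: 0.0135
gripper_force: 50.0
```

```bash
python3 d.py .458 .2205 .15 .135
```

```text
t 3.27 pos [457.5 220.5  18.7] psi 0.132 tilt -1.0 F [0.7 0.1 3.1] w 13.5 gf 50.0
delta cm [ 5.000e-02  1.000e-02 -1.313e+01] twist -0.003 len 13.1
```

Request:
{"api": "carry_out", "payload": {
  "motion": [
    [0, 0, 0, -0.5, 0],
    [0, 0, 0, -1.5, 0],
    [0, 0, 0, -3, 0],
    [0, 0, 0, -5, 0],
    [0, 0, 0, -7, 0],
    [0, 0, 0, -9, 0],
    [0, 0, 0, -11, 0],
    [0, 0, 0, -12.5, 0],
    [0, 0, 0, -13, 0],
    [0, 0, 0, -13, 0]
  ]
}}

```text
clock: 4.1
tool_pos: [0.4581, 0.2212, 0.1501]
tcp_rot: [-3.133, -0.207, -0.005]
ft_force: [-0.0, -0.3, -1.6]
width: 0.0137
gripper_force: 50.0
```

```bash
python3 d.py .567 -.018 .15 .395
```

```text
t 4.1 pos [458.1 221.2 150.1] psi 0.132 tilt -1.0 F [-0.  -0.3 -1.6] w 13.7 gf 50.0
delta cm [ 7.65 25.15  0.  ] twist -0.263 len 26.3
```

Request:
{"api": "carry_out", "payload": {
  "motion": [
    [0, 0.4, 1.5, 0, -0.02],
    [0, 1.2, 4, 0, -0.05],
    [0, 2.1, 7, 0, -0.08],
    [0, 3.2, 10.5, 0, -0.11],
    [0, 4.3, 14, 0, -0.15],
    [0, 5.3, 17.5, 0, -0.18],
    [0, 6.3, 20.7, 0, -0.22],
    [0, 7.1, 23.3, 0, -0.25],
    [0, 7.6, 24.8, 0, -0.263],
    [0, 7.65, 25.15, 0, -0.263]
  ]
}}

```text
clock: 4.93
tool_pos: [0.5666, -0.023, 0.1472]
tcp_rot: [3.081, 0.607, -0.002]
ft_force: [-0.8, 0.0, -1.8]
width: 0.0135
gripper_force: 50.0
```

Request:
{"api": "carry_out", "payload": {
  "motion": [
    [0, 0, 0, 0, 0],
    [0, 0, 0, 2, 0],
    [0, 0, 0, 3.5, 0],
    [0, 0, 0, 4.2, 0],
    [0, 0, 0, 4.2, 0]
  ]
}}

```text
clock: 5.35
tool_pos: [0.564, -0.0164, 0.1046]
tcp_rot: [-3.078, -0.619, 0.007]
ft_force: [0.1, 0.1, -2.0]
width: 0.0136
gripper_force: 50.0
```

```bash
python3 d.py .567 -.018 .0747 .395
python3 - <<'E'
from h import *
T=optics.camera("top")[:,:,::-1];S=optics.camera("side")[:,:,::-1]
T=T.copy();S=S.copy()
cv2.imwrite("pics/t2.png",T);cv2.imwrite("pics/s2.png",S)
a=cv2.resize(T[185:275,280:370],(540,540)[::1]);a=cv2.resize(a,(400,400)); b=cv2.resize(S[205:285,270:370],(400,320))
o=np.zeros((400,800,3),np.uint8);o[:,:400]=a;o[:320,400:]=b;cv2.imwrite("pics/z2.png",o)
E
```

```text
t 5.35 pos [564.  -16.4 104.6] psi 0.397 tilt -1.0 F [ 0.1  0.1 -2. ] w 13.6 gf 50.0
delta cm [0.22 0.27 2.99] twist 0.002 len 3.0
```

View pics/z2.png

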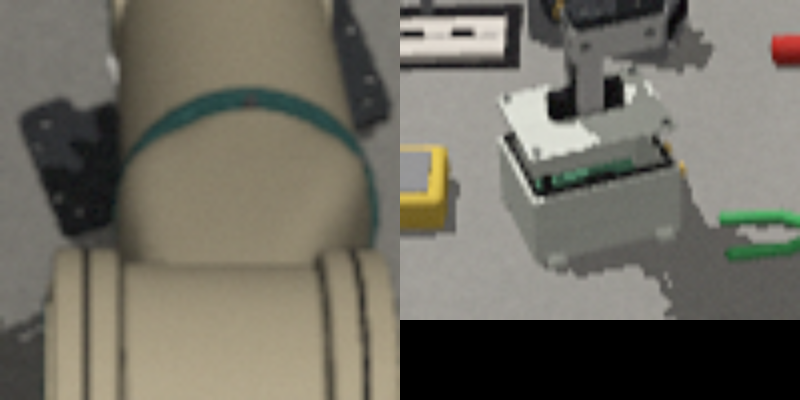

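The side crop shows the lid level in the gripper above the box. Plate corners are near (295,230), (304,245) and (338,235), against rim corners near (295,239), (304,254) and (340,246).

Request:
{"api": "carry_out", "payload": {
  "motion": [
    [0, 0.2, 0.2, 0, 0],
    [0, 0.2, 0.2, 0, 0],
    [0, 0.2, 0.2, 0, 0],
    [0, 0.2, 0.2, 0, 0]
  ]
}}

```text
clock: 5.78
tool_pos: [0.5693, -0.0197, 0.107]
tcp_rot: [3.08, 0.616, 0.002]
ft_force: [0.1, -0.4, -1.7]
width: 0.0137
gripper_force: 50.0
```

```bash
python3 d.py .566 -.018 .0747 .395
python3 - <<'E'
from h import *
S=optics.camera("side")[:,:,::-1].copy(); cv2.imwrite("pics/s3.png",S)
o=ctrl.get_obs();p=o["tool_pos"];print(p*1000)
yaw=.397
def box(cx,cy,z,L,W):
    c,s=np.cos(yaw),np.sin(yaw); return np.array([[cx+a*L/2*c-b*W/2*s,cy+a*L/2*s+b*W/2*c,z] for a,b in((1,1),(1,-1),(-1,-1),(-1,1))])
I=cv2.resize(S[205:270,280:360],None,fx=10,fy=9,interpolation=cv2.INTER_CUBIC)
def dr(X,col):
    q=((proj("side",X)-[280,205]+.5)*[10,9]).astype(np.int32); cv2.polylines(I,[q],True,col,1)
dr(box(p[0],p[1],p[2]-.0047,.118,.088),(0,0,255))
dr(box(.566,-.018,.060,.120,.090),(255,0,255))
cv2.imwrite("pics/z3.png",I)
E
```

```text
t 5.78 pos [569.3 -19.7 107. ] psi 0.395 tilt -1.0 F [ 0.1 -0.4 -1.7] w 13.7 gf 50.0
delta cm [-0.24 -0.28  3.23] twist -0.0 len 3.3
[569.1075924  -19.65309686 106.904848  ]
```

View pics/z3.png

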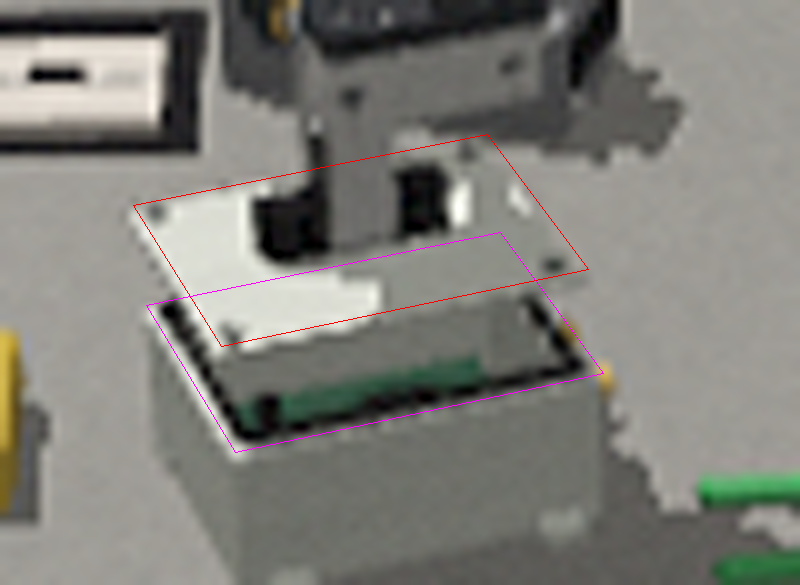

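The overlays match: the lid outline agrees with the grasp estimate, and the box outline is right to about 1 px. I'll let it settle and read the pose before lowering.

Request:
{"api": "carry_out", "payload": {
  "motion": [
    [0, 0, 0, 0, 0],
    [0, 0, 0, 0, 0],
    [0, 0, 0, 0, 0],
    [0, 0, 0, 0, 0],
    [0, 0, 0, 0, 0],
    [0, 0, 0, 0, 0]
  ]
}}

```text
clock: 6.33
tool_pos: [0.5689, -0.0196, 0.1065]
tcp_rot: [-3.081, -0.616, -0.0]
ft_force: [-0.5, 0.3, -2.2]
width: 0.0134
gripper_force: 50.0
```

```bash
python3 d.py .566 -.018 .0747 .395
```

```text
t 6.33 pos [568.9 -19.6 106.5] psi 0.395 tilt -1.0 F [-0.5  0.3 -2.2] w 13.4 gf 50.0
delta cm [-0.2  -0.26  3.18] twist -0.0 len 3.2
```

Request:
{"api": "carry_out", "payload": {
  "motion": [
    [0, -0.2, -0.26, 0.3, 0],
    [0, -0.2, -0.26, 0.8, 0],
    [0, -0.2, -0.26, 1.2, 0],
    [0, -0.2, -0.26, 1.6, 0],
    [0, -0.2, -0.26, 2.0, 0],
    [0, -0.2, -0.26, 2.3, 0],
    [0, -0.2, -0.26, 2.5, 0],
    [0, -0.2, -0.26, 2.5, 0],
    [0, -0.2, -0.26, 2.5, 0]
  ]
}}

```text
clock: 7.08
tool_pos: [0.566, -0.018, 0.0814]
tcp_rot: [-3.081, -0.616, 0.0]
ft_force: [0.2, 0.4, -2.2]
width: 0.0136
gripper_force: 50.0
```

```bash
python3 d.py .566 -.018 .0747 .395
```

```text
t 7.08 pos [566.  -18.   81.4] psi 0.395 tilt -1.0 F [ 0.2  0.4 -2.2] w 13.6 gf 50.0
delta cm [-0.    0.    0.67] twist -0.0 len 0.7
```

Entered without contact. Continue down to the gasket.

Request:
{"api": "carry_out", "payload": {
  "motion": [
    [0, 0, 0, 0.2, 0],
    [0, 0, 0, 0.4, 0],
    [0, 0, 0, 0.6, 0],
    [0, 0, 0, 0.7, 0],
    [0, 0, 0, 0.7, 0],
    [0, 0, 0, 0.7, 0]
  ]
}}

```text
clock: 7.58
tool_pos: [0.566, -0.018, 0.0746]
tcp_rot: [3.081, 0.616, 0.0]
ft_force: [-0.9, -0.7, 0.8]
width: 0.0136
gripper_force: 50.0
```

```bash
python3 d.py .566 -.018 .0687 .395
```

```text
t 7.58 pos [566.  -18.   74.6] psi 0.395 tilt -1.0 F [-0.9 -0.7  0.8] w 13.6 gf 50.0
delta cm [ 0.   -0.    0.59] twist -0.0 len 0.6
```

On the gasket at exactly the predicted height. Press.

Request:
{"api": "carry_out", "payload": {
  "motion": [
    [0, 0, 0, 0.2, 0],
    [0, 0, 0, 0.4, 0],
    [0, 0, 0, 0.6, 0],
    [0, 0, 0, 0.65, 0],
    [0, 0, 0, 0.65, 0],
    [0, 0, 0, 0.65, 0]
  ],
  "squeeze": 60
}}

```text
clock: 8.08
tool_pos: [0.566, -0.018, 0.0689]
tcp_rot: [3.081, 0.616, 0.0]
ft_force: [-3.2, 0.3, 8.1]
width: 0.0138
gripper_force: 60.0
```

```bash
python3 d.py .566 -.018 .0687 .395
```

```text
t 8.08 pos [566.  -18.   68.9] psi 0.395 tilt -1.0 F [-3.2  0.3  8.1] w 13.8 gf 60.0
delta cm [-0.   -0.    0.02] twist -0.0 len 0.0
```

Request:
{"api": "carry_out", "payload": {
  "motion": [
    [0, 0, 0, 0.15, 0],
    [0, 0, 0, 0.3, 0],
    [0, 0, 0, 0.3, 0],
    [0, 0, 0, 0.3, 0],
    [0, 0, 0, 0.3, 0]
  ]
}}

```text
clock: 8.5
tool_pos: [0.5661, -0.018, 0.0686]
tcp_rot: [3.08, 0.616, 0.002]
ft_force: [-8.3, -0.4, 30.8]
width: 0.0136
gripper_force: 60.0
```

```bash
python3 d.py .566 -.018 .0687 .395
```

```text
t 8.5 pos [566.1 -18.   68.6] psi 0.395 tilt -1.0 F [-8.3 -0.4 30.8] w 13.6 gf 60.0
delta cm [-0.01 -0.   -0.01] twist -0.0 len 0.0
```

It resists stiffly at 68.6 mm with 31 N, so the lid is home. Ease off, open and lift.

Request:
{"api": "carry_out", "payload": {
  "motion": [
    [0, 0, 0, -0.25, 0],
    [0, 0, 0, -0.25, 0],
    [0.4, 0, 0, -0.25, 0],
    [0.4, 0, 0, -0.25, 0],
    [0.4, 0, 0, -0.25, 0],
    [0.4, 0, 0, -0.3, 0],
    [0.4, 0, 0, -1.5, 0],
    [0.4, 0, 0, -4, 0],
    [0.4, 0, 0, -7, 0],
    [0.4, 0, 0, -10, 0]
  ]
}}

```text
clock: 9.33
tool_pos: [0.5653, -0.018, 0.1652]
tcp_rot: [-3.08, -0.616, 0.003]
ft_force: [1.3, -0.3, -0.4]
width: 0.0374
gripper_force: 0.0
```

```bash
python3 d.py .521 -.2635 .18 .395
python3 - <<'E'
from h import *
S=optics.camera("side")[:,:,::-1].copy()
yaw=.397
I=cv2.resize(S[205:270,280:360],None,fx=10,fy=9,interpolation=cv2.INTER_CUBIC)
cv2.imwrite("pics/z4.png",I)
E
```

```text
t 9.33 pos [565.3 -18.  165.2] psi 0.395 tilt -1.0 F [ 1.3 -0.3 -0.4] w 37.4 gf 0.0
delta cm [-13.53  20.96  -1.47] twist -0.0 len 25.0
```

View pics/z4.png

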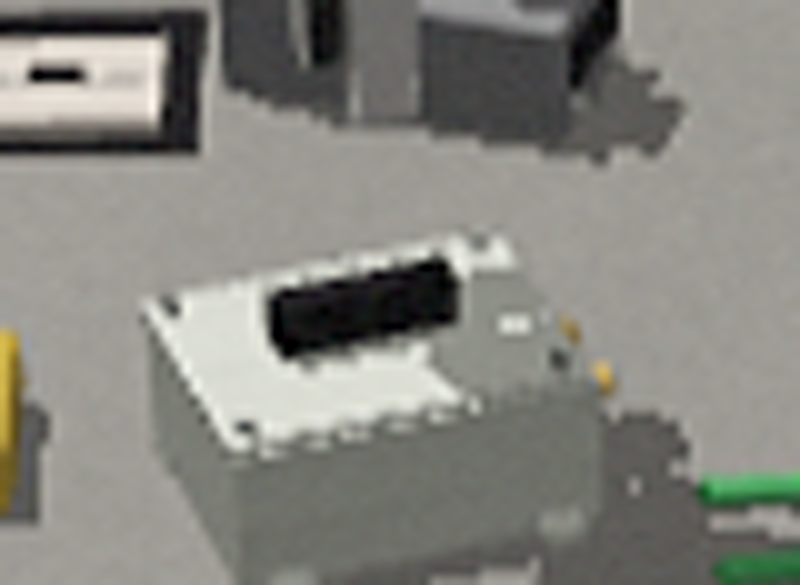

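The crop shows the plate lying flush and level on the rim, with no gasket gap. Next is the lever: shut the fingers and move above the pad.

Request:
{"api": "carry_out", "payload": {
  "motion": [
    [0, -1, 1.5, 0, 0],
    [0, -2.7, 4.2, 0, 0],
    [0, -4.7, 7.3, 0, 0],
    [0, -6.8, 10.5, 0, 0],
    [0, -8.9, 13.7, 0, 0],
    [0, -10.9, 16.9, 0, 0],
    [0, -12.6, 19.5, 0, 0],
    [0, -13.5, 20.9, 0, 0],
    [0, -13.5, 20.9, 0, 0],
    [0, -13.5, 20.9, 0, 0]
  ]
}}

```text
clock: 10.22
tool_pos: [0.5213, -0.2634, 0.1644]
tcp_rot: [-3.081, -0.612, 0.001]
ft_force: [0.4, 0.3, 0.3]
width: 0.0002
gripper_force: 0.0
```

Request:
{"api": "carry_out", "payload": {
  "motion": [
    [0, 0, 0, 1, 0],
    [0, 0, 0, 2, 0],
    [0, 0, 0, 3, 0],
    [0, 0, 0, 3.5, 0],
    [0, 0, 0, 3.5, 0],
    [0, 0, 0, 3.5, 0]
  ]
}}

```text
clock: 10.72
tool_pos: [0.5217, -0.2621, 0.1293]
tcp_rot: [-3.08, -0.617, 0.001]
ft_force: [0.3, -0.5, 1.2]
width: 0.0003
gripper_force: 0.0
```

```bash
python3 d.py .5205 -.263 .091 .395
python3 - <<'E'
from h import *
S=optics.camera("side")[:,:,::-1].copy()
o=ctrl.get_obs();print(proj("side",o["tool_pos"]))
cv2.imwrite("pics/z5.png",cv2.resize(S[150:225,290:390],None,fx=7,fy=7,interpolation=cv2.INTER_CUBIC))
E
```

```text
t 10.72 pos [ 521.7 -262.1  129.3] psi 0.396 tilt -1.0 F [ 0.3 -0.5  1.2] w 0.3 gf 0.0
delta cm [-0.14  0.04  3.83] twist 0.001 len 3.8
[[332.96609652 183.28585528]]
```

View pics/z5.png

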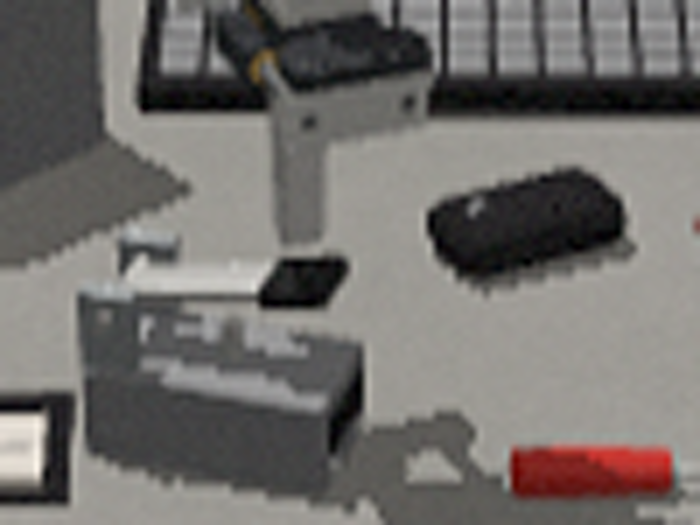

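The finger tips hang at crop (300,243), directly above the black pad at (303,282), and the lever is still up. Press down.

Request:
{"api": "carry_out", "payload": {
  "motion": [
    [0, -0.1, 0, 0.8, 0],
    [0, -0.1, 0, 1.5, 0],
    [0, -0.1, 0, 2.0, 0],
    [0, -0.1, 0, 2.4, 0],
    [0, -0.1, 0, 2.8, 0],
    [0, -0.1, 0, 2.8, 0],
    [0, -0.1, 0, 2.8, 0]
  ]
}}

```text
clock: 11.35
tool_pos: [0.5204, -0.2632, 0.1019]
tcp_rot: [-3.08, -0.616, 0.001]
ft_force: [-1.6, -0.3, 4.0]
width: 0.0004
gripper_force: 1.6
```

```bash
python3 d.py .5205 -.263 .091 .395
```

```text
t 11.35 pos [ 520.4 -263.2  101.9] psi 0.395 tilt -1.0 F [-1.6 -0.3  4. ] w 0.4 gf 1.6
delta cm [ 0.02 -0.01  1.09] twist -0.0 len 1.1
```

Contact at 4 N, consistent with the spring. Go on to 91 mm.

Request:
{"api": "carry_out", "payload": {
  "motion": [
    [0, 0, 0, 0.3, 0],
    [0, 0, 0, 0.6, 0],
    [0, 0, 0, 0.9, 0],
    [0, 0, 0, 1.1, 0],
    [0, 0, 0, 1.1, 0],
    [0, 0, 0, 1.1, 0],
    [0, 0, 0, 1.1, 0],
    [0, 0, 0, 1.1, 0],
    [0, 0, 0, 1.1, 0],
    [0, 0, 0, 1.1, 0]
  ]
}}

```text
clock: 12.18
tool_pos: [0.5202, -0.2631, 0.0909]
tcp_rot: [-3.08, -0.616, 0.002]
ft_force: [-3.4, 0.6, 5.6]
width: 0.0003
gripper_force: 2.9
```

Request:
{"api": "carry_out", "payload": {
  "motion": [
    [0, 0, 0, 0, 0],
    [0, 0, 0, 0, 0],
    [0, 0, 0, 0, 0],
    [0, 0, 0, 0, 0]
  ]
}}

```text
clock: 12.52
tool_pos: [0.5203, -0.2631, 0.0909]
tcp_rot: [-3.08, -0.616, 0.002]
ft_force: [-2.9, 0.1, 5.6]
width: 0.0008
gripper_force: 2.9
```

```bash
python3 d.py .5205 -.263 .091 .395
python3 - <<'E'
from h import *
S=optics.camera("side")[:,:,::-1].copy()
cv2.imwrite("pics/z6.png",cv2.resize(S[165:275,280:390],None,fx=5.4,fy=5.4,interpolation=cv2.INTER_CUBIC))
E
```

```text
t 12.52 pos [ 520.3 -263.1   90.9] psi 0.395 tilt -1.0 F [-2.9  0.1  5.6] w 0.8 gf 2.9
delta cm [ 0.03 -0.   -0.01] twist -0.0 len 0.0
```

View pics/z6.png

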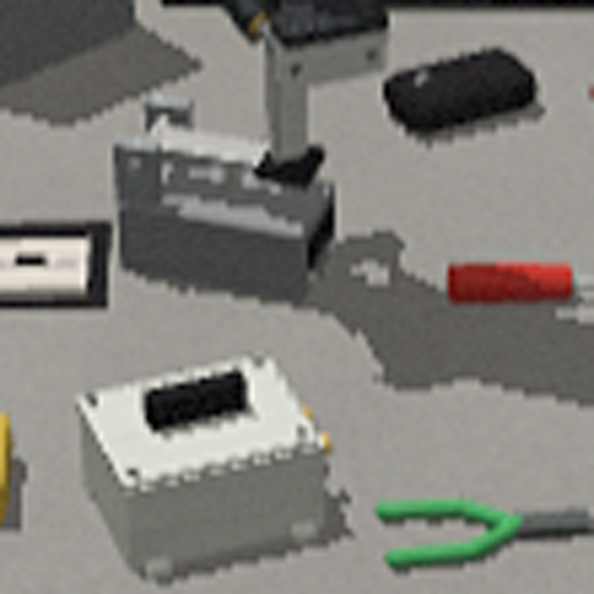

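The finger is on the pad at crop (290,165), the lever is level at 91 mm with about 6 N, and the lid sits flush at (200,420). Time to hand in.

```bash
python3 -c "
from station import ctrl; print(ctrl.hand_in())"
```

```text
the job is handed in; nothing more can be done
None
```

I pressed the lid home on the test box (flush and level in the last picture) and handed the job in with the fingers holding the lever at 91 mm, its level height, with about 6 N; the hand-in returned no verdict.

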